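# Unclip the drill guide and clamp it in the drilling fixture

## Robot

A 6-joint arm with a two-finger parallel gripper is mounted at the origin on the work surface. World frame = base frame: x ahead of the robot, y to its left, z up, the work surface at z = 0. Lengths are in mm, angles in rad, forces in N, time in s.
With the tool pointing down it reaches from about 350 to 950 mm from the base axis. Payload 17.4 kg.
Tool frame: the origin (TCP) lies at the very end of the fingers, on their centre line; the grasp point (between the pads) lies 19 mm behind it (r.grasp_offset is the distance from the TCP to the grasp point, in mm); z points along the fingers, y is the line along which they close (so a half turn about z gives the same grasp; the last joint's range is limited). The gripper opens to 93 mm and grips with 3 to 60 N. Pads are 15 mm wide; open, the fingers measure 128 mm over their backs; the gripper's body (75 mm by 188 mm) begins 65 mm behind the grasp point.
Start: joints at [-1.325, 0.116, 1.442, -0, 1.584, -0.038], TCP at [188.994, -648.007, 218.646] pointing down, gripper open.
Joint ranges: [-2.83, 2.83], [-0.83, 2.19], [0.07, 2.5], [-1.14, 4.28], [0.01, 3], [-2.97, 2.97]. Speed limits (rad/s): [1.89, 1.89, 2.22, 3.14, 3.14, 3.14].

## Interface

Orientations are given as a unit quaternion [x, y, z, w].
In Python, from station import r gives the robot as it stands. Calls block until the motion is done:
- r.goto(position, orientation): joint-space move of the TCP to a pose.
- r.servo_line(position, v=150, frame=None): straight line of the TCP; frame=None keeps the orientation; v is the mean speed in mm/s.
- r.move_j(angles): joint-space move.
- r.gripper_to(opening, grasp_force=None): finger opening in mm; grasp_force is the grip in N (None keeps the last); returns when the fingers have stopped.
- r.wait(seconds).
- r.solve_ik(position, orientation): joint angles nearest the present ones, or None.
- r.observe(): the state.
- r.snapshot(name): name is "scene" or "top"; returns (picture, depth): 400x640x3 uint8, red, green, blue; 400x640 float32, mm along the optical axis (not along the pixel's ray), 0 where there is no reading.
- r.camera_params(name): a dict with "mtx" (3x3 intrinsics, pixels), "distortion" ([k1, k2, p1, p2, k3] as OpenCV has them; the pictures are not rectified), "R" (3x3) and "t" (3): a world point X has camera coordinates R X + t. Camera axes: x right, y down, z forward; pixel columns grow to the right and rows downward; lengths in mm; the calibration is good to about 2 mm. A picture is of the moment at which its call begins. camera_params takes no time and is no camera call.
A pose or a line that the arm cannot do raises r.PlanningError and nothing moves.
- r.hand_in(): hands the job in; it is judged then, once.
The state is a dict: "t": time; "joint_pos": joint angles; "joint_velocities": joint speeds; "tau": joint torques, N m; "tool_pos": TCP position; "eef_rot": TCP orientation; "force": force on the tool from outside, world axes, zero at the start; "moment": the same for the moment, N m; "grip_width": finger opening in mm; "grip_force": force on a finger pad.
Only numpy, scipy, OpenCV 4.12 (cv2) and the standard library are available. Lean on these libraries where they do the work, as an engineer would, in place of code of your own. Each camera call takes 0.05 s, during which the arm holds its last target. There are 200 camera calls.

## Task

Lift the drill guide with two bushings off its storage rail, pulling it straight up against the sprung catch that holds it, and lay it flat on its feet in the pocket of the drilling fixture, swinging the clamp arm up out of the way first if it is not already open. Then swing the clamp arm all the way down to its stop so that its sprung pad presses on the guide, and let go. Leave the other two blocks on the rail and everything else on the bench where it is.

Things in the scene. Friction and masses are not known exactly. Their poses are not given: they have to be found in the camera images.
- guide: The drill guide: aluminium saddle block 35 mm (its x) x 56 (y) x 62 high, 0.22 kg, with TWO steel collars (12 mm wide, 4 high) on its flat top at y = +-20 mm. Origin: centre of underside, z up. Outer x faces flat, top to bottom: grip across x. Stands on two feet (channel along y between them, 32 mm deep, solid above). Starts on any of the rail's three places, axes parallel to the rail's.
- stop_block: Bystander on the rail: a like saddle block, 35 x 48 x 62 mm, with ONE thick steel collar (22 mm across, 26 mm high) in the middle of its top. Origin: centre of its underside. Stays on the rail.
- angle_block: Bystander on the rail: a like saddle block, 35 x 50 x 50 mm, without collars, with a 12 mm thick upright fence along its rear (+x) top edge, up to 80 mm. Origin: centre of its underside. Stays on the rail.
- rail: Storage rail, fixed: base 90 x 290 x 12 mm carrying an upright steel bar 10 mm thick along its y, top 72 mm above the bench, between end plates (at y +-137 mm, 90 mm high). Origin: bench level under its middle, x to the rear, z up. Blocks straddle the bar at y = -80, 0, +80 mm (within 4 mm), undersides 40 mm above the bench, and are clear of it once 32 mm higher.
- catch_mid (a point): Middle one of three like sprung catches, one at each place: a roller 16 mm long, sticking 4 mm out of the bar's front (-x) face 54 mm above the bench, under which a lip inside the block's front cheek is caught. Pulling a block straight up past it takes about 8 to 18 N in the first 10 mm, then it comes free.
- fixture: Drilling fixture, fixed: plywood base x -65 to +105, y -50 to +50 mm, top 12 mm above the bench. Origin: bench level below the pocket's centre, x to the rear, z up. Pocket: floor is the base top, fenced by bars 10 mm high, 64 mm along x and 44 mm along y inside. The guide goes in with its 56 mm side (guide y) along fixture x, either way round, underside 12 mm above the bench.
- clamp (a joint): Clamp arm angle, rad: 0 = down on its stop, level, pointing to fixture -x over the pocket; grows as it swings up and over to the rear, 1.57 upright, 1.95 the end. Starts between 0 and 1.9. Stiff hinge, stays where left: about 5 N at the ball moves it, 10 N to press the pad down. Hinge along fixture y at x +70 mm, 100 mm up, in cheeks y +-15 mm, 112 mm high. Arm bar 12 x 14 mm.
- clamp_ball (a point): Centre of the black ball knob, 25 mm across, at the arm's end, 130 mm from the hinge: at angle a it is at fixture x = 70 - 130 cos a mm, 100 + 130 sin a mm above the bench, y = 0.
- clamp_foot (a point): Middle of the lower face of the clamp's rubber pad, 14 mm across, sprung (8 mm travel, 1.5 N per mm), under the arm, 70 mm from the hinge. With the arm down and the pocket empty it is 70 mm above the bench over the pocket's centre; a loaded guide's top is at 74 mm.
- drill: Bystander: a cordless drill lying on its side, about 230 x 200 x 66 mm. Origin: bench level under its motor body. Not to be moved.
- tape: Bystander: a tape measure standing on edge, 68 x 36 x 62 mm. Origin: bench level under its middle. Not to be moved.
- glue: Bystander: a white glue bottle, 52 mm across, 170 mm tall. Origin: bench level under its middle. Not to be moved.
- tray: Bystander: an open black screw tray, 130 x 170 x 40 mm. Origin: bench level under its middle. Not to be moved.
- screwdriver: Bystander: a screwdriver lying down, 200 mm long. Origin: bench level under its middle. Not to be moved.
- offcut: Bystander: a wooden offcut, 45 x 120 x 19 mm. Origin: bench level under its middle. Not to be moved.
- try_square: Bystander: a carpenter's try square lying flat, 140 x 220 x 16 mm. Origin: bench level under its middle. Not to be moved.
- sander: Bystander: a cork sanding block, 70 x 120 x 40 mm. Origin: bench level under its middle. Not to be moved.
Mind the look-alikes: they are no part of the job. Leave any green look-alike of the fixture alone.

How it is judged:
By the outcome, as a careful person would: the job done as asked, in the order asked, and still so for the second after the job is handed in, with the robot touching nothing.
It also fails if it takes over 72 s, if anything falls off the work surface, if the arm or the gripper's body presses on something with over 40 N, if the wrist force passes 120 N, or if a joint passes its speed limit or range.

## Working session

There is one attempt and no reset: what is moved stays moved. The work goes in short steps, each a Python script; the robot and the scene stay as the last script left them, time stands still between calls to the robot, and variables do not carry over. Pictures are saved under pics/ and viewed, at most 10 in all, crops included, and the job is handed in when it is done.

```bash
mkdir -p pics; ls; python3 - <<'E'
from station import r
import cv2,numpy as np
for n in("scene","top"):
    p,d=r.snapshot(n); cv2.imwrite(f"pics/{n}0.png",p[:,:,::-1]); np.savez(f"{n}0.npz",p=p,d=d)
    c=r.camera_params(n); print(n,{k:np.round(v,3).tolist() for k,v in c.items()})
o=r.observe(); print(o["eef_rot"],o["force"],o["grip_width"],o["t"],r.grasp_offset)
E
```

```text
pics
scene {'mtx': [[374.9, 0.0, 320.181], [0.0, 374.9, 200.501], [0.0, 0.0, 1.0]], 'distortion': [0.004, 0.0, 0.0, 0.0, 0.0], 'R': [[0.276, 0.961, 0.001], [0.724, -0.207, -0.658], [-0.632, 0.183, -0.753]], 't': [-142.585, -307.14, 1587.958]}
top {'mtx': [[398.224, 0.0, 322.373], [0.0, 398.224, 197.835], [0.0, 0.0, 1.0]], 'distortion': [0.029, 0.0, 0.0, 0.0, 0.0], 'R': [[-0.025, -0.999, 0.024], [-0.997, 0.023, -0.076], [0.076, -0.026, -0.997]], 't': [20.85, 521.899, 1235.409]}
[ 9.89949218e-01  1.41422361e-01 -4.98242376e-05 -5.09016005e-04] [0.10344051 0.06502013 0.47337695] 92.96642310477984 0.1 18.8
```

View pics/scene0.png

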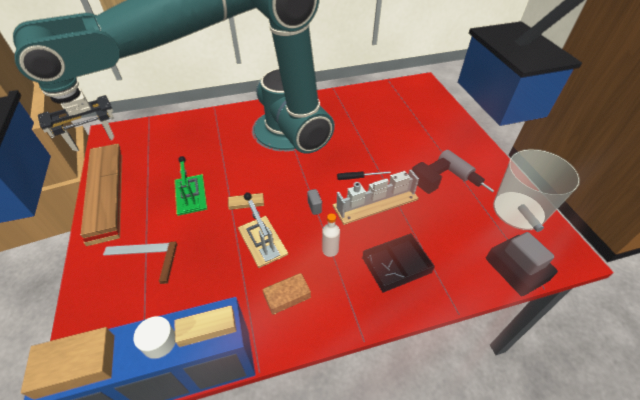

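View pics/top0.png

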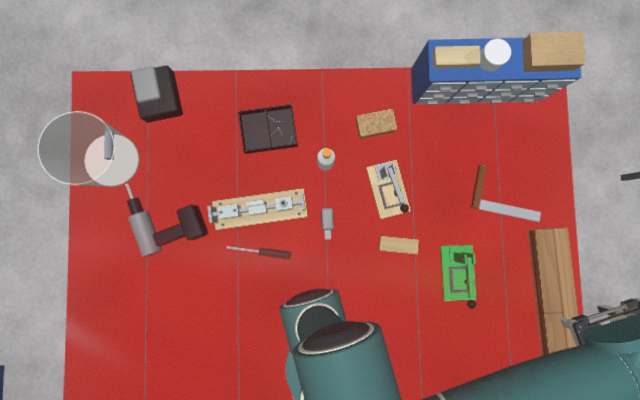

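The top view shows the rail around (257,207), the wooden fixture around (390,188) with the ball at (404,208), and the green look-alike at (459,273). I'll zoom in on the rail and fixture in both views.

```bash
python3 - <<'E'
import cv2,numpy as np
t=np.load("top0.npz")["p"][:,:,::-1]; s=np.load("scene0.npz")["p"][:,:,::-1]
R=lambda im,x,y,w,h,k:cv2.resize(im[y:y+h,x:x+w],(w*k,h*k),interpolation=cv2.INTER_CUBIC)
a=np.zeros((600,800,3),np.uint8)
def put(c,x,y): a[y:y+c.shape[0],x:x+c.shape[1]]=c
put(R(t,202,180,110,55,5),0,0)      #550x275
put(R(t,362,155,50,66,5),550,0)   #250x330
put(R(s,328,162,95,60,5),0,300)    #475x300
put(R(s,230,186,60,52,5),480,335)
cv2.imwrite("pics/c1.png",a)
E
```

```text
(no output)
```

View pics/c1.png

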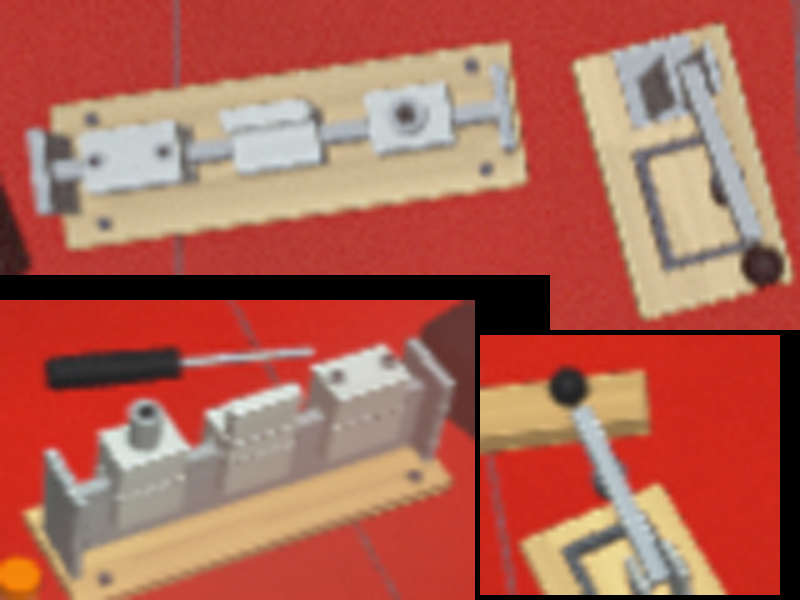

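```bash
cat > h.py <<'E'
from station import r
import cv2,numpy as np
from scipy.spatial.transform import Rotation as Ro
def ray(n,uv):
    c=r.camera_params(n);R=np.array(c["R"]);t=np.array(c["t"])
    q=cv2.undistortPoints(np.array(uv,float).reshape(-1,1,2),np.array(c["mtx"]),np.array(c["distortion"])).reshape(-1,2)
    return -R.T@t,np.c_[q,np.ones(len(q))]@R
def onz(n,uv,z):
    o,d=ray(n,uv); return o+d*((z-o[2])/d[:,2])[:,None]
def tri(u1,u2,n1="top",n2="scene"):
    (a,d),(b,e)=ray(n1,[u1]),ray(n2,[u2]); d,e=d[0],e[0]
    s=np.linalg.lstsq(np.c_[d,-e],b-a,rcond=None)[0]
    p,q=a+s[0]*d,b+s[1]*e; return (p+q)/2,np.linalg.norm(p-q)
def Q(th): # tool down, tool y (closing) axis at world angle th, wrist symmetrical
    y=np.array([np.cos(th),np.sin(th),0]);z=np.array([0,0,-1.]);x=np.cross(y,z)
    return Ro.from_matrix(np.c_[x,y,z]).as_quat()
def rect(n,pix_xywh,z,mask):
    x,y,w,h=pix_xywh
    m=np.zeros(mask.shape,np.uint8);m[y:y+h,x:x+w]=mask[y:y+h,x:x+w]
    v,u=np.nonzero(m)
    P=onz(n,np.c_[u,v],z)[:,:2].astype(np.float32)
    return cv2.minAreaRect(P),P
E
python3 - <<'E'
from h import *
p=np.load("top0.npz")["p"];s=np.load("scene0.npz")["p"]
hsv=cv2.cvtColor(p,cv2.COLOR_RGB2HSV); hs=cv2.cvtColor(s,cv2.COLOR_RGB2HSV)
wood=lambda h:((h[...,0]>10)&(h[...,0]<30)&(h[...,1]>45)&(h[...,2]>120)).astype(np.uint8)
for nm,b in(("rail",(202,180,108,55)),("fix",(362,155,52,66))):
    rc,P=rect("top",b,12,wood(hsv)); print(nm,np.round(rc[0],1),np.round(rc[1],1),round(rc[2],2),len(P))
print("collars",onz("top",[[221,212],[234.6,210.4]],106).round(1))
# dark dots refined
g=p.astype(int).sum(2)
for x,y in((221,212),(235,210)):
    w=np.clip(480-g[y-3:y+4,x-3:x+4],0,None); 
    yy,xx=np.mgrid[y-3:y+4,x-3:x+4]; c=[(xx*w).sum()/w.sum(),(yy*w).sum()/w.sum()]; print(c,onz("top",[c],106).round(1))
# top face bright region of guide
b=((hsv[...,1]<40)&(hsv[...,2]>195)).astype(np.uint8)
rc,P=rect("top",(216,203,24,17),102,b);print("guidetop",rc,len(P))
# ball
def blob(im,x,y,w,h):
    m=(im[y:y+h,x:x+w].max(2)<75); v,u=np.nonzero(m); return [u.mean()+x,v.mean()+y],len(u)
a,na=blob(p,397,202,14,13);c,nc=blob(s,240,188,16,14);print(a,na,c,nc,tri(a,c))
E
```

```text
rail [493.4 207.5] [ 91.1 290.4] 6.72 1672
fix [ 546.7 -201.6] [171. 101.] 13.3 1077
collars [[481.3 305.8 106. ]
 [485.  266.6 106. ]]
[np.float64(220.39805825242718), np.float64(211.6990291262136)] [[482.2 307.5 106. ]]
[np.float64(236.7958762886598), np.float64(209.81649484536084)] [[486.5 260.3 106. ]]
guidetop ((485.1451416015625, 288.2848815917969), (34.57443618774414, 54.09599685668945), 8.220436096191406) 184
[np.float64(403.8), np.float64(207.82857142857142)] 35 [np.float64(247.17142857142858), np.float64(196.0)] 35 (array([ 478.62059723, -218.57255014,  149.10661071]), np.float64(0.805188810475225))
```

Everything agrees with the known sizes: rail yaw is 6.7°, and the guide is at about (484.3, 287.2). The fixture origin is about (527.2, −206.2) with yaw 13.3°, and the clamp angle is about 0.39. Next I'll open the clamp by holding the ball.

```bash
cat >> h.py <<'E'
FY=np.radians(13.3);FO=np.array([527.2,-206.2,0]);RY=np.radians(6.72);GO=r.grasp_offset
def F(x,y,z): return FO+[x*np.cos(FY)-y*np.sin(FY),x*np.sin(FY)+y*np.cos(FY),z]
def ball(a,dz=0): return F(70-130*np.cos(a),0,100+130*np.sin(a)+dz-GO)
def st(m=""):
    o=r.observe();print(m,"t%.2f"%o["t"],np.round(o["tool_pos"],1),"F",np.round(o["force"],1),"grip %.1f %.1f"%(o["grip_width"],o["grip_force"]),"q6 %.2f"%o["joint_pos"][5],flush=True)
E
python3 - <<'E'
from h import *
print("glue",onz("top",[[326,155]],170))
best=None
for s in(90,-90):
    q=Q(FY+np.radians(s));j=r.solve_ik(ball(.39,80),q);print(s,None if j is None else np.round(j,2))
    if j is not None and (best is None or abs(j[5])<abs(best[0][5])): best=(j,q,s)
j,q,s=best
r.gripper_to(60,20);r.goto(ball(.39,80),q);r.servo_line(ball(.39),v=150);st("at ball")
r.gripper_to(15,20);st("gripped")
for a in np.arange(.55,1.86,.21):
    r.servo_line(ball(a),v=130)
    st("%.2f"%a)
E
```

```text
glue [[630.66974418  -0.96670158 170.        ]]
90 [-0.48 -0.21  1.77 -0.    1.58 -2.28]
-90 [-0.48 -0.21  1.77 -0.    1.58  0.86]
at ball t3.39 [ 478.6 -218.1  131.5] F [0.6 0.5 0.2] grip 60.1 0.0 q6 0.86
gripped t4.07 [ 478.4 -217.8  130.8] F [-0.4 -1.6  2. ] grip 23.6 20.0 q6 0.86
0.55 t4.38 [ 487.7 -215.7  149.7] F [-3.  -0.6  5.5] grip 23.4 20.0 q6 0.87
0.76 t4.73 [ 503.8 -211.8  170.8] F [ 1.4 -1.2  3.7] grip 23.5 20.0 q6 0.89
0.97 t5.09 [ 523.9 -207.   188.2] F [ 4.  -1.3  3. ] grip 23.9 20.0 q6 0.92
1.18 t5.45 [ 547.2 -201.5  201.1] F [ 4.8 -2.4  0.6] grip 23.7 20.0 q6 0.94
1.39 t5.81 [ 572.6 -195.5  208.6] F [ 5.3 -2.2 -1.7] grip 21.5 20.0 q6 0.97
1.60 t6.17 [ 598.5 -189.   210.6] F [ 0.  -0.4 -0.7] grip 15.0 0.0 q6 0.99
1.81 t6.53 [ 624.8 -183.   207.1] F [-0.2 -0.1  0.3] grip 15.1 0.0 q6 1.01
```

```bash
python3 - <<'E'
from h import *
p,_=r.snapshot("top");s,_=r.snapshot("scene")
R=lambda im,x,y,w,h,k:cv2.resize(im[y:y+h,x:x+w,::-1],(w*k,h*k),interpolation=cv2.INTER_CUBIC)
cv2.imwrite("pics/c2.png",np.hstack([R(p,352,130,80,100,5),R(s,215,140,80,100,5)]))
E
```

```text
(no output)
```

View pics/c2.png

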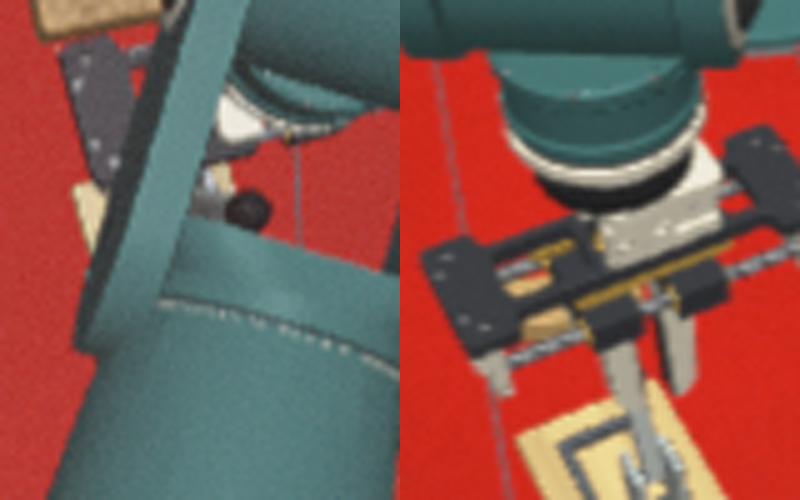

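```bash
python3 - <<'E'
from h import *
b=onz("top",[[401.4,172]],228)[0];d=b-FO
lx=d[0]*np.cos(FY)+d[1]*np.sin(FY);ly=-d[0]*np.sin(FY)+d[1]*np.cos(FY);a0=np.arccos((70-lx)/130);print("ball",b.round(1),lx,ly,a0)
p=r.observe()["tool_pos"].copy();p[2]=275;r.servo_line(p,v=200)
r.servo_line(F(lx-40,0,275),v=200)
r.servo_line(F(lx-40,0,215),v=200);st("front")
# push: centre of the fingers ~21 mm ahead of the ball
for a in np.arange(a0,1.84,.1):
    bx,bz=70-130*np.cos(a),100+130*np.sin(a)
    r.servo_line(F(bx-20,0,bz-14),v=100)
    if round(a*10)%2==0: st("%.2f"%a)
st("end %.2f"%a)
r.servo_line(F(bx-60,0,bz-14),v=200)
p,_=r.snapshot("top");s,_=r.snapshot("scene")
R=lambda im,x,y,w,h,k:cv2.resize(im[y:y+h,x:x+w,::-1],(w*k,h*k),interpolation=cv2.INTER_CUBIC)
cv2.imwrite("pics/c3.png",np.hstack([R(p,352,130,80,100,5),R(s,215,140,80,100,5)]))
E
```

```text
ball [ 570.2 -197.4  228. ] 43.86718756046134 -1.3409201397046289 1.3683955938390906
front t8.20 [ 531.4 -205.1  215.1] F [-0.2  0.2  0.4] grip 14.9 0.0 q6 0.93
1.37 t8.55 [ 551.  -200.6  214. ] F [ 0.4  0.8 -0.3] grip 14.4 0.0 q6 0.95
1.57 t9.12 [ 575.5 -194.8  215.9] F [-0.8 -0.8 -0.4] grip 15.3 0.1 q6 0.97
1.77 t9.68 [ 600.6 -188.8  213.1] F [ 0.3 -0.3 -0.3] grip 14.8 0.0 q6 0.99
end 1.77 t9.68 [ 600.6 -188.8  213.1] F [ 0.3 -0.3 -0.3] grip 14.8 0.0 q6 0.99
```

View pics/c3.png

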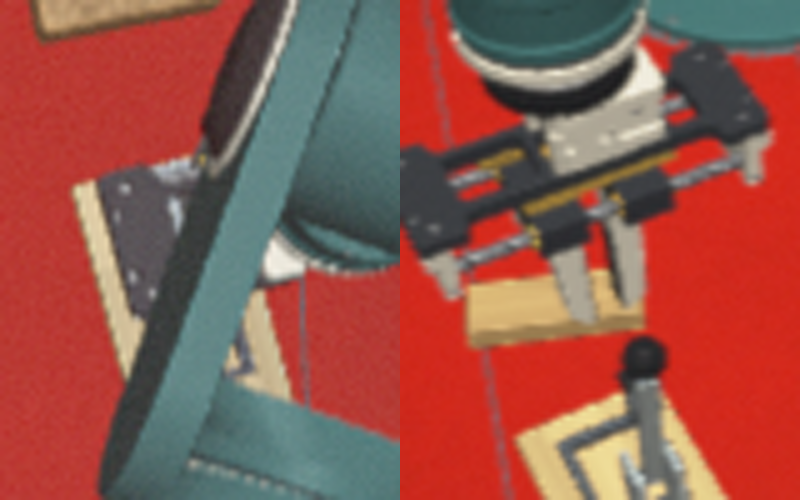

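```bash
python3 - <<'E'
from h import *
o,d=ray("scene",[[263.6,211]]);n=np.array([-np.sin(FY),np.cos(FY),0]);P=o+d[0]*(n@(FO-o))/(n@d[0])
v=P-FO;lx=v@[np.cos(FY),np.sin(FY),0];print("ball x,z",lx,P[2],"a",np.arctan2(P[2]-100,70-lx),"R",np.hypot(P[2]-100,70-lx))
p=r.observe()["tool_pos"].copy();print(p)
for s in(0,180):
    j=r.solve_ik([484.3,287.2,200],Q(RY+np.radians(s)));print(s,np.round(j,2))
E
```

```text
ball x,z 91.69216320368385 227.26541153924575 a 1.7396220845309431 R 129.10087109972898
[ 561.91070207 -197.99296909  213.55461545]
0 [ 0.49 -0.12  1.71 -0.    1.55  0.37]
180 [ 0.49 -0.12  1.71 -0.    1.55 -2.77]
```

```bash
python3 - <<'E'
from h import *
r.servo_line(F(70-130*np.cos(1.74)-30,0,213),v=250)
for a in(1.74,1.83,1.9):r.servo_line(F(70-130*np.cos(a)-20,0,100+130*np.sin(a)-14),v=100)
st("pushed")
r.servo_line(F(30,0,215),v=250);r.servo_line(F(0,0,250),v=250)
qr=Q(RY);g=np.array([484.3,287.2,0])
r.gripper_to(75,4)
r.goto(g+[0,0,250],qr);st("above rail")
r.servo_line(g+[0,0,120],v=200);st()
r.servo_line(g+[0,0,61],v=100);st("down")
r.gripper_to(30,4);st("light grip")
r.wait(.2);st()
E
```

```text
pushed t11.16 [ 616.6 -185.1  208.8] F [-0.2 -0.4  0.3] grip 15.1 0.1 q6 1.01
above rail t14.76 [484.7 286.5 250. ] F [ 0.  -0.5 -0.2] grip 74.7 0.0 q6 0.37
 t15.56 [484.9 287.3 121.3] F [-0.1 -0.5  0.6] grip 74.8 0.0 q6 0.37
down t16.30 [484.6 287.4  61.5] F [0.1 1.  0.5] grip 74.7 0.0 q6 0.37
light grip t17.01 [484.3 287.2  61. ] F [-1.  -0.1  0.9] grip 34.9 4.0 q6 0.37
 t17.21 [484.3 287.2  61. ] F [-0.6 -1.   1.1] grip 35.0 4.0 q6 0.37
```

```bash
python3 - <<'E'
from h import *
g=np.array([484.3,287.2,0])
r.gripper_to(30,50);st("grip")
for z in(65,69,73,80,100): r.servo_line(g+[0,0,z],v=40 if z<80 else 100);st(z)
r.servo_line(g+[0,0,240],v=200)
q=Q(FY-np.pi/2)
r.goto(F(0,0,240),q);st("over pocket")
p,_=r.snapshot("top");s,_=r.snapshot("scene")
R=lambda im,x,y,w,h,k:cv2.resize(im[y:y+h,x:x+w,::-1],(w*k,h*k),interpolation=cv2.INTER_CUBIC)
cv2.imwrite("pics/c4.png",np.hstack([R(p,352,130,80,100,5),R(s,215,160,80,100,5)]))
E
```

```text
grip t17.43 [484.4 287.2  61.1] F [-0.2 -1.2  1. ] grip 34.5 50.0 q6 0.37
65 t17.68 [483.5 286.9  64.5] F [-5.9 -2.1 -4.4] grip 34.5 50.0 q6 0.37
69 t17.93 [483.5 286.9  69. ] F [-8.2 -3.6 -2.3] grip 34.8 50.0 q6 0.37
73 t18.18 [484.  287.2  73.9] F [-8.5 -3.4  2.4] grip 34.7 50.0 q6 0.37
80 t18.43 [485.  287.5  81.2] F [-0.6 -0.4 -2.3] grip 34.7 50.0 q6 0.37
100 t18.77 [484.7 287.4 100.7] F [ 0.5  0.4 -3.1] grip 34.6 50.0 q6 0.37
over pocket t21.43 [ 527.5 -205.4  240. ] F [ 0.5  0.3 -2.6] grip 34.8 50.0 q6 0.92
```

View pics/c4.png

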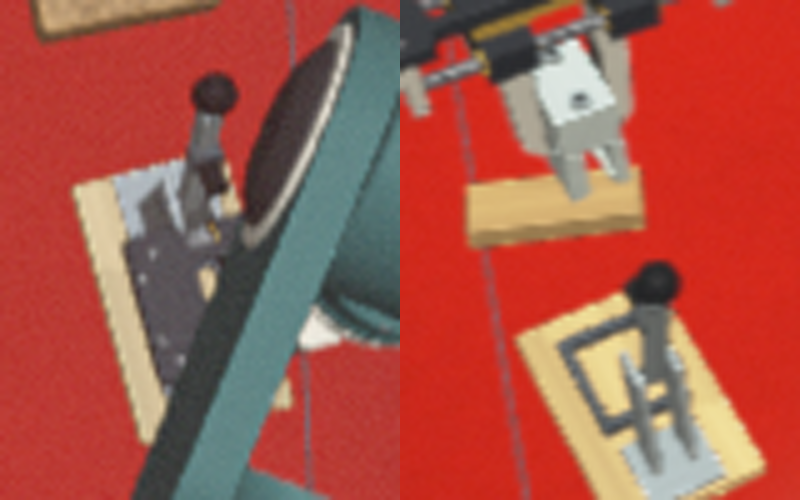

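The guide is held square, with one collar visible at scene pixel (250.6, 179.6), and the arm is open. I'll check the collar's along-offset and then lower the guide.

```bash
python3 - <<'E'
from h import *
c=onz("scene",[[250.6,179.6]],285)[0]-r.observe()["tool_pos"]
print("collar in fixture axes",c[0]*np.cos(FY)+c[1]*np.sin(FY),-c[0]*np.sin(FY)+c[1]*np.cos(FY))
r.servo_line(F(0,0,60),v=180);st("60")
for z in(46,40,36,34.5,33.5):
    r.servo_line(F(0,0,z),v=40);st(z)
    f=r.observe()["force"]
    if f[2]>6 or np.hypot(*f[:2])>8: print("contact");break
E
```

```text
collar in fixture axes 22.66827325207532 -0.8938135759163623
60 t22.68 [ 527.7 -206.4   61.2] F [ 0.4  0.1 -2.2] grip 34.5 50.0 q6 0.92
46 t23.18 [ 527.1 -206.2   45.8] F [ 0.4  0.5 -2.4] grip 34.6 50.0 q6 0.92
40 t23.48 [ 527.1 -206.1   39.7] F [ 0.7  0.1 -2.6] grip 34.9 50.0 q6 0.92
36 t23.73 [ 527.1 -206.2   35.7] F [-0.  -0.7 -2.8] grip 35.1 50.0 q6 0.92
34.5 t23.98 [ 527.2 -206.2   34.5] F [ 0.6  0.  -2.5] grip 34.9 50.0 q6 0.92
33.5 t24.23 [ 527.1 -206.2   33.4] F [ 0.5  0.6 -2.4] grip 34.6 50.0 q6 0.92
```

```bash
python3 - <<'E'
from h import *
for z in(32.7,32,31.4):
    r.servo_line(F(0,0,z),v=20);r.wait(.1);st(z)
    if r.observe()["force"][2]>0: break
r.gripper_to(60,20);st("open")
r.servo_line(F(0,0,130),v=150)
r.servo_line(F(-60,0,240),v=250)
r.servo_line(F(-260,0,240),v=250)
p,_=r.snapshot("top");s,_=r.snapshot("scene");st()
R=lambda im,x,y,w,h,k:cv2.resize(im[y:y+h,x:x+w,::-1],(w*k,h*k),interpolation=cv2.INTER_CUBIC)
cv2.imwrite("pics/c5.png",np.hstack([R(p,352,130,80,100,5),R(s,215,160,80,100,5)]))
E
```

```text
32.7 t24.57 [ 527.4 -206.3   33. ] F [-0.7 -0.3  2.3] grip 34.9 50.0 q6 0.92
open t25.21 [ 527.2 -206.2   32.7] F [-0.3  0.4 -0.3] grip 59.6 0.0 q6 0.92
 t27.71 [ 275.  -265.7  239.6] F [-0.3  0.4  1.3] grip 60.4 0.0 q6 0.50
```

View pics/c5.png

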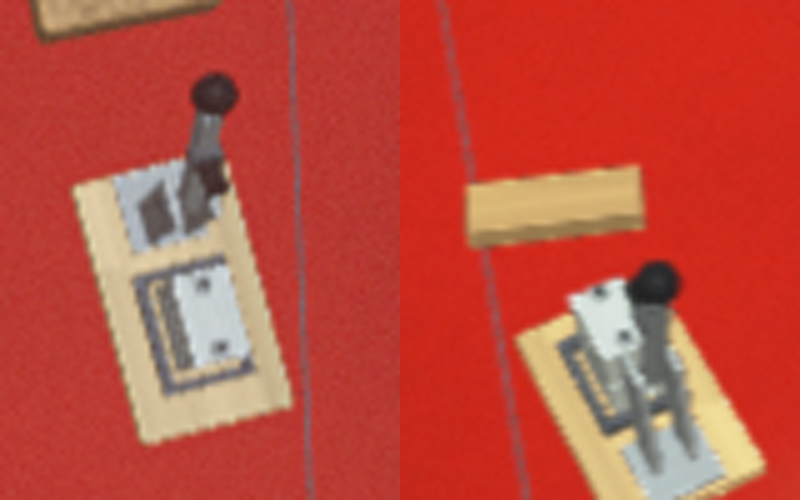

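The guide sits square inside the pocket fence (top-view crop (212,320)), and the arm is open with its ball at crop (214,93). Now I'll swing the arm down, pushing from behind, then gripping, then pressing.

```bash
python3 - <<'E'
from h import *
r.gripper_to(4,20)
r.servo_line(F(-150,0,290),v=300);r.servo_line(F(162,0,290),v=300);r.servo_line(F(162,0,218),v=200);st("behind")
for a in np.arange(1.9,.94,-.15):
    r.servo_line(F(70-130*np.cos(a)+20,0,100+130*np.sin(a)-8),v=120);st("%.2f"%a)
    f=r.observe()["force"]
    if np.linalg.norm(f)>35: print("stop");break
a=1.0
r.servo_line(F(70-130*np.cos(a)+40,0,100+130*np.sin(a)+40),v=200)
p=r.observe()["tool_pos"];r.servo_line(F(-260,0,260),v=300)
p,_=r.snapshot("top");s,_=r.snapshot("scene");st()
R=lambda im,x,y,w,h,k:cv2.resize(im[y:y+h,x:x+w,::-1],(w*k,h*k),interpolation=cv2.INTER_CUBIC)
cv2.imwrite("pics/c6.png",np.hstack([R(p,352,130,80,100,5),R(s,215,160,80,100,5)]))
E
```

```text
behind t30.98 [ 684.6 -169.2  219.3] F [-0.4 -0.3  0.4] grip 3.7 0.0 q6 1.06
1.90 t31.38 [ 656.  -176.   216.7] F [ 0.6 -0.5 -0.1] grip 4.0 0.0 q6 1.04
1.75 t31.68 [ 637.6 -180.2  220.5] F [-0.2  0.6  0.3] grip 3.9 0.0 q6 1.03
1.60 t31.99 [ 618.6 -184.6  221.9] F [-0.1 -0.5 -0.7] grip 4.3 0.0 q6 1.01
1.45 t32.30 [ 599.6 -189.1  221. ] F [0.3 0.5 0.3] grip 4.0 0.0 q6 0.99
1.30 t32.61 [ 581.  -193.5  217.2] F [-0.4 -0.9 -0.1] grip 4.1 0.0 q6 0.98
1.15 t32.92 [ 563.2 -197.7  210.6] F [-0.8  0.1  0.3] grip 4.1 0.0 q6 0.96
1.00 t33.23 [ 546.5 -201.6  201.4] F [ 0.6  0.1 -0.1] grip 3.9 0.0 q6 0.94
 t34.88 [ 274.9 -265.7  259.6] F [-0.2 -0.4 -0.1] grip 4.2 0.0 q6 0.50
```

View pics/c6.png

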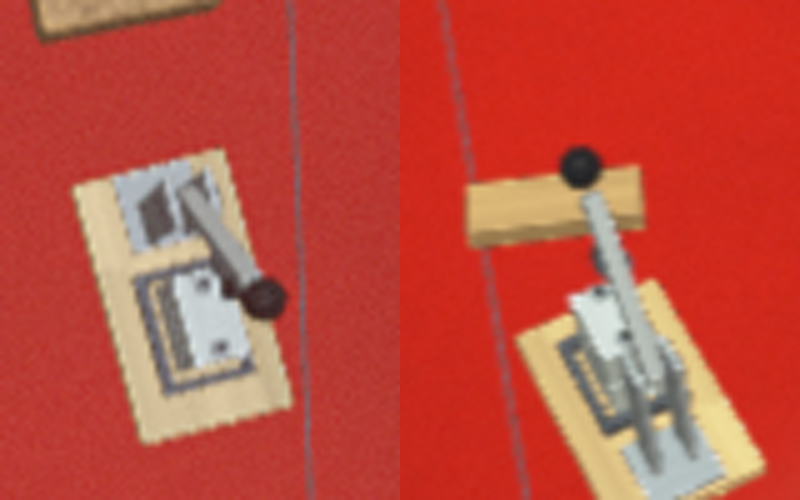

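```bash
python3 - <<'E'
from h import *
P,e=tri([404.8,189.6],[251,193.4]);v=P-FO;lx=v@[np.cos(FY),np.sin(FY),0];a0=np.arctan2(P[2]-100,70-lx);print(P,e,"a0",a0)
r.gripper_to(0)
t=lambda a,dz:F(70-130*np.cos(a)+3,0,100+130*np.sin(a)+dz)
r.servo_line(F(-60,0,280),v=300);r.servo_line(t(a0,35),v=250);st("above")
for a in np.r_[np.arange(a0,.06,-.12),0]:
    r.servo_line(t(a,12),v=120);st("%.2f"%a)
    if np.linalg.norm(r.observe()["force"])>35: print("stop");break
r.wait(.2);st()
for dz in(11,10,9,8):
    if r.observe()["force"][2]>22: break
    r.servo_line(t(0,dz),v=20);r.wait(.15);st(dz)
E
```

```text
[ 525.35394597 -208.11386649  207.36179554] 2.598137536525046 a0 0.978535156743084
above t36.43 [ 526.8 -206.5  242.7] F [-0.8  0.4  0.4] grip 0.5 0.0 q6 0.92
0.98 t36.77 [ 526.7 -206.6  220.3] F [ 0.7  0.6 -0.3] grip 0.8 0.0 q6 0.92
0.86 t37.06 [ 514.8 -209.4  211. ] F [-1.   0.7  0.5] grip 0.6 0.3 q6 0.91
0.74 t37.34 [ 504.1 -211.9  199.9] F [-1.3  0.7  1.7] grip 0.5 0.7 q6 0.89
0.62 t37.62 [ 494.8 -213.9  187.3] F [-0.2 -0.4 -0.3] grip 0.1 0.0 q6 0.88
0.50 t37.91 [ 487.  -215.6  173.9] F [ 0.6  0.5 -0.7] grip 0.7 0.0 q6 0.87
0.38 t38.19 [ 480.8 -217.1  160. ] F [-0.4 -0.5  0.1] grip 0.2 0.0 q6 0.87
0.26 t38.48 [ 476.1 -218.2  145.3] F [-0.4  0.3  0. ] grip 0.6 0.0 q6 0.86
0.14 t38.76 [ 473.  -218.9  130.1] F [ 1.  0. -1.] grip 0.4 0.0 q6 0.86
0.00 t39.06 [ 472.2 -219.4  112.7] F [ 0.3 -0.3  1.3] grip 0.1 0.3 q6 0.85
 t39.26 [ 472.1 -219.4  112.5] F [ 1.  -1.2  3.3] grip 0.7 1.7 q6 0.85
11 t39.66 [ 472.2 -219.4  112.2] F [-1.   0.9 12. ] grip 0.3 5.8 q6 0.85
10 t40.06 [ 472.3 -219.5  112. ] F [-3.7  2.7 19.8] grip 0.5 9.7 q6 0.85
9 t40.46 [ 472.4 -219.6  111.9] F [-7.5  3.7 27.9] grip 0.3 13.8 q6 0.85
```

The press met the hard stop at ball height about 100. I'll back away and check.

```bash
python3 - <<'E'
from h import *
r.servo_line(F(-57,0,180),v=150);r.servo_line(F(-260,0,240),v=250);r.wait(.3);st()
p,_=r.snapshot("top");s,_=r.snapshot("scene")
def blob(im,x,y,w,h):
    m=(im[y:y+h,x:x+w].max(2)<75); v,u=np.nonzero(m); return [u.mean()+x,v.mean()+y],len(u)
R=lambda im,x,y,w,h,k:cv2.resize(im[y:y+h,x:x+w,::-1],(w*k,h*k),interpolation=cv2.INTER_CUBIC)
a=np.zeros((560,800,3),np.uint8);A=R(p,352,150,80,70,4);B=R(s,215,170,80,70,4);C=R(s,328,162,95,60,4);D=R(p,202,180,104,55,4)
for im,x,y in((A,0,0),(B,330,0),(D,0,300),(C,418,300)):a[y:y+im.shape[0],x:x+im.shape[1]]=im
cv2.imwrite("pics/c7.png",a)
print(F(-60,0,100))
E
```

```text
t42.38 [ 274.6 -265.8  239.6] F [ 0.   0.4 -0.5] grip 0.7 0.0 q6 0.50
[ 468.80926763 -220.00298423  100.        ]
```

View pics/c7.png

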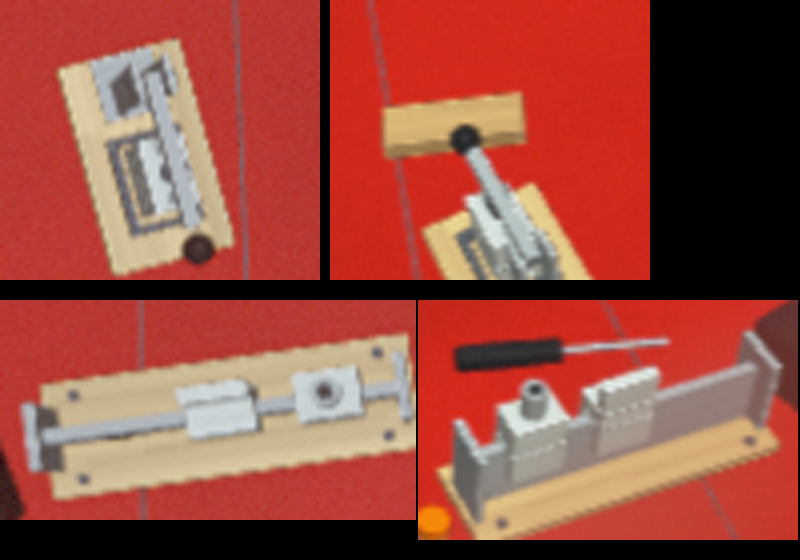

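The arm lies over the guide with its ball at top (401.8,212) and scene (248.8,204.5). The other two blocks are still on the rail. I'll check the ball's height and hand in if it is right.

```bash
python3 - <<'E'
from h import *
P,e=tri([401.75,212],[248.75,204.5]);print(P,e)
if abs(P[2]-100)<5: print(r.hand_in())
E
```

```text
[ 469.13244434 -221.32095636  100.13183391] 3.1885131677532024
the job is handed in; nothing more can be done
None
```

The job is handed in at about 42 s: the guide is flat in the fixture pocket, and the clamp arm is down on its stop and released (ball measured 100.1 mm up, nominal 100). In the last pictures the other two blocks are still on the rail; I did not check every other bench item one by one.

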